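# Find the rocking tube-box lid and press it home

### The job

Four tube storage boxes stand in the tray and one of their lids has not snapped down: it rocks when you press on its corners. Press the lids at their corners with the fingertips to find the one that rocks, then press that one down until it sits flush and level all round like the others. Do not pick up any lid, leave the calculator, spray bottle and slide box where they are, and finish clear of everything.

Things in the scene. Friction and masses are not known exactly. Their poses are not given: they have to be found in the camera images.
- lid_a_top (a point): square white snap lid, 80 x 80 mm, flat 3 mm top with 9 mm skirt, 35 g, on a grey 78 mm square box. The point is the centre of its top face; x and y run along the lid's edges (any quarter turn), z up. Seated, the top is level, 58 mm above the bench, and no corner gives when pressed. Any one of the four lids, whatever its name or place, may be the loose one.
- lid_b_top (a point): lid like lid_a's, and just as likely to be the loose one. The point is the centre of its top face, axes as for lid_a. The loose lid has caught on snap lugs at two diagonally opposite corners of its box (either diagonal). The lugs are hidden under it, 29.5 mm from the lid's centre along x and along y. So it stands about 4 mm proud, nearly level, and rocks about that diagonal.
- lid_c_top (a point): lid like lid_a's, and just as likely to be the loose one. The point is the centre of its top face, axes as for lid_a. Rocking: a light press on a free corner of the loose lid tips it about 0.09 rad at almost no force until that corner, 2 to 3 mm lower, rests on the box; its two caught corners stay about 4 mm high under a light press (under 8 N).
- lid_d_top (a point): lid like lid_a's, and just as likely to be the loose one. The point is the centre of its top face, axes as for lid_a. Seating: each caught corner of the loose lid gives and goes home, for good, under about 11 N pressed straight down right over its lug; the two can be pressed one after the other.
- carrier: shallow aluminium tray, 204 x 204 mm with walls 22 mm high, fixed to the bench, at any yaw. It holds the four boxes firmly in a 2 x 2 pattern, centres 50 mm either way from its centre along its own x and y, so neighbouring lids are 20 mm apart. Origin: centre of its underside. Nothing on it is higher than the lids.
- calculator: bench calculator lying flat, 150 x 85 x 18 mm, loose; origin at the centre of its underside
- spray: spray bottle, 72 mm across and 191 mm tall, loose; origin at the centre of its underside
- slidebox: flat blue microscope slide box, 100 x 85 x 32 mm, loose; origin at the centre of its underside
There are look-alikes about, which are no part of the job. What is shaped like the part that bears lid_b_top but brown is not meant.

How it is judged:
By the outcome, as a careful person would: the job done as asked, in the order asked, and still so for the second after the job is handed in, with the robot touching nothing.
It also fails if it takes over 72 s, if anything falls off the work surface, if the arm or the gripper's body presses on something with over 40 N, if the wrist force passes 120 N, or if a joint passes its speed limit or range.

### The arm

A 6-joint arm with a two-finger parallel gripper is mounted at the origin on the work surface. World frame = base frame: x ahead of the robot, y to its left, z up, the work surface at z = 0. Lengths are in m, angles in rad, forces in N, time in s.
With the tool pointing down it reaches from about 0.325 to 0.775 m from the base axis. Payload 5.5 kg.
Tool frame: the origin (TCP) lies between the finger pads; the fingertips stand 14 mm ahead of it and the grasp point (between the pads) lies 5 mm behind it (robot.tip_reach is the distance from the TCP to the fingertips, in m); z points along the fingers, y is the direction in which the jaws open and shut (so a half turn about z gives the same grasp; the last joint's range is limited). The gripper opens to 88 mm and grips with 3 to 60 N. Pads are 20 mm wide; open, the fingers measure 115 mm over their backs; the gripper's body (75 mm by 178 mm) begins 61 mm behind the grasp point.
Start: joints at [-1.359, 0.091, 1.231, -0, 1.82, -0.057], TCP at [0.159, -0.578, 0.198] pointing down, gripper open.
Joint ranges: [-2.87, 2.87], [-0.86, 2.18], [0.17, 2.46], [-1.51, 4.65], [0.06, 2.69], [-2.65, 2.65]. Speed limits (rad/s): [2.57, 2.57, 3.01, 3.14, 3.14, 3.14].

### API

Orientations are given as a unit quaternion [w, x, y, z].
In Python, from workcell import robot gives the robot as it stands.
- The arm moves only by the tool servo_tool, never from a script. Its argument "increments" is a list of rows, each a list of 3 entries, a list of its own where there are three numbers: the shift along the tool's x, y, z in cm, then the turn, a rotation vector about the tool's x, y, z in degrees, then the opening, from -1 (shut) to 1 (fully open). A call has 1 to 12 rows; each row is the pose to reach, as a shift and turn from the pose measured when the call began, along the tool's axes at that moment; what a row does not reach only later rows make up. A row lasts 1/10 s, in which the tool goes at most 50 mm and 8.59 degrees, less where a joint would pass 70% of its speed; a pose out of reach is approached as far as the arm can. A call with a gripper value outside its range is refused whole. The fingers move at their own pace and stop on an object; "newtons" is the grip in N (left out, the last holds). Time passes only in rows, so rows that repeat a pose let the fingers close. It gives the time, the measured TCP pose, the force and the opening at its end, in the units of the state.
- robot.sense(): the state, without advancing time (a new reading comes with each control period).
- robot.capture(name): name is "scene" or "top"; returns the picture (420x560x3 uint8, blue, green, red); there is no depth.
- robot.camera_model(name): a dict with "mtx" (3x3 intrinsics, pixels), "R" (3x3) and "t" (3): a world point X has camera coordinates R X + t. Camera axes: x right, y down, z forward; pixel columns grow to the right and rows downward; lengths in m; the calibration is good to about 2 mm. A picture is of the moment at which its call begins. camera_model takes no time and is no camera call.
- robot.job_done(): hands the job in, once; it reports no verdict.
Trained networks look in the newest picture that a camera, given by its name, has taken for a name from the list of things; names that differ only in an ending like _2 or _b are one class to them, and where a whole thing is asked for, a point or a joint stands for the part that bears it (a point fixed in the world has none). Each returns a list of dicts, best first, with "conf" (0 to 1); they miss things now and then, are a little off and sometimes report something else, mostly with a low value. They report only what shows in the picture. A call takes as long as a camera call. They do not tell look-alikes from the thing itself.
- robot.regions_of(query, camera): "region" (420x560 bool, what is visible of it).
- robot.pinpoint(query, camera): "at" ([x, y, z] in m, in world coordinates, good to about 4 mm: a listed point, or the origin of a listed thing).
The state is a dict: "time_s": time; "joints": joint angles; "qvel": joint speeds; "joint_efforts": joint torques, N m; "position": TCP position; "tcp_rot": TCP orientation; "contact_force": force on the tool from outside, world axes, zero at the start; "torque": the same for the moment, N m; "width": finger opening in m.
Only numpy, scipy, OpenCV 4.12 (cv2) and the standard library are available. Lean on these libraries where they do the work, as an engineer would, in place of code of your own. Each camera call takes 0.05 s, during which the arm holds its last target. There are 200 camera calls.

## Working session

There is one attempt and no reset: what is moved stays moved. The work goes in short steps, Python scripts to look and compute and a tool call to move; the robot and the scene stay as the last step left them, time stands still between calls to the robot, and variables do not carry over. Pictures are saved under pics/ and viewed, about 8 in all and at most 12, crops included, and the job is handed in when it is done.

Besides the shell and the picture viewer there is one more tool, called after ">>>" in YAML: its name, and indented under it one key for each argument. servo_tool: Moves the arm, as the interface text tells. Its arguments: {"type":"object","properties":{"increments":{"type":"array","items":{"type":"array"}},"newtons":{"type":"number"}},"required":["increments"]}

```bash
mkdir -p pics; python3 - <<'E'
from workcell import robot
import cv2
for n in("scene","top"):
    cv2.imwrite(f"pics/{n}0.png",robot.capture(n))
    for q in("lid_a_top","carrier"):
        for d in robot.pinpoint(q,n): print(n,q,d["conf"],d["at"])
    m=robot.camera_model(n);print((-m["R"].T@m["t"]).round(3))
print(robot.sense())
E
```

```text
scene lid_a_top 0.61 [0.5336, -0.1204, 0.0578]
scene carrier 0.82 [0.546, -0.0454, -0.0018]
[ 1.235 -0.858  0.774]
top lid_a_top 0.6 [0.5362, -0.1175, 0.0555]
top carrier 0.9 [0.5432, -0.0549, -0.0012]
[ 0.43  -0.004  1.785]
{'time_s': 0.3, 'joints': array([-1.35870646e+00,  9.13805493e-02,  1.23108431e+00, -9.18565853e-06,
        1.81978882e+00, -5.67224915e-02]), 'qvel': array([-0.00097762, -0.00169359, -0.00299331,  0.00105126,  0.0003767 ,
       -0.00127585]), 'joint_efforts': array([-1.74005232e-03, -4.45606005e+01, -4.05889320e+01,  6.96077943e-02,
        2.32055120e-02, -5.78783374e-05]), 'position': array([ 0.15931344, -0.57836143,  0.19794601]), 'tcp_rot': array([-3.29171424e-04,  9.90981176e-01,  1.34000743e-01, -3.00878452e-05]), 'contact_force': array([0.2710881 , 0.84316772, 1.02395316]), 'torque': array([ 0.00079165,  0.03133062, -0.00026235]), 'width': 0.08780470584198916}
```

View pics/top0.png

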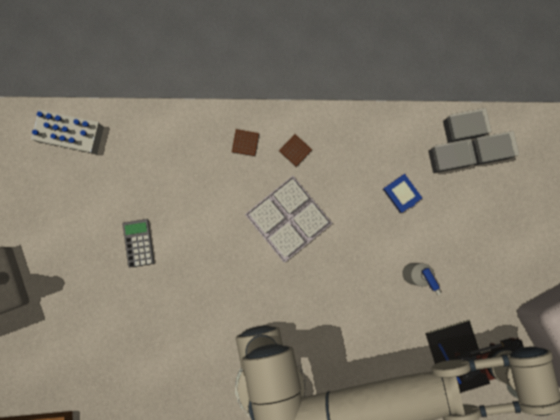

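View pics/scene0.png

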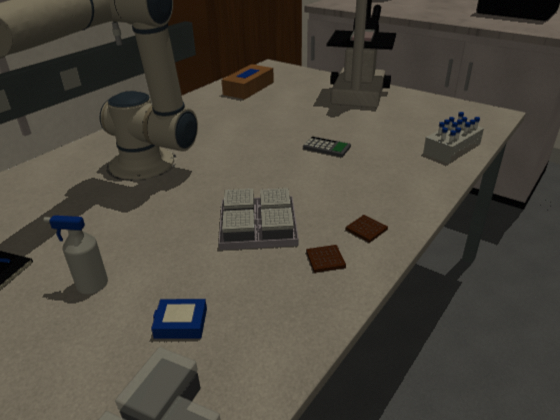

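Top view: tray at about (289,219) px, rotated about 45°, with white lids at (291,196), (267,216), (312,220) and (288,239). The brown look-alikes are at (245,142) and (295,151). The scene view shows the tray at about (258,217). Next I fit the 2x2 pattern.

```bash
cat >h.py <<'E'
import numpy as np,cv2
from workcell import robot
def proj(n,X):
    m=robot.camera_model(n);c=np.asarray(X)@m["R"].T+m["t"];p=c@np.asarray(m["mtx"]).T
    return p[...,:2]/p[...,2:]
def lift(n,px,z):
    m=robot.camera_model(n);d=m["R"].T@np.linalg.inv(m["mtx"])@[*px,1];o=-m["R"].T@m["t"]
    return o+d*(z-o[2])/d[2]
E
python3 - <<'E'
from h import *
from scipy.optimize import least_squares
for n in("top","scene"):
    im=robot.capture(n)
    R=robot.regions_of("carrier",n);print(n,[(r["conf"],r["region"].sum()) for r in R])
    L=robot.regions_of("lid_a_top",n)
    cs=[]
    for r in L:
        g=r["region"];v,u=np.nonzero(g);c=lift(n,(u.mean(),v.mean()),.058)
        rect=cv2.minAreaRect(np.c_[u,v].astype(np.float32))
        print(" lid",r["conf"],g.sum(),(u.mean().round(1),v.mean().round(1)),c.round(4),rect[1:])
        w=np.array([lift(n,p,.058)[:2] for p in np.c_[u,v]],np.float32)
        print("   world rect",cv2.minAreaRect(w*1000))
    g=R[0]["region"];v,u=np.nonzero(g)
    w=np.array([lift(n,p,.022)[:2] for p in np.c_[u,v]],np.float32)
    print("carrier rect",cv2.minAreaRect(w*1000))
    f=4
    if n=="top": c=im[170:270,230:350]; f=5
    else: c=im[175:255,205:310];f=7
    cv2.imwrite(f"pics/{n}1.png",cv2.resize(c,None,fx=f,fy=f,interpolation=cv2.INTER_CUBIC))
E
```

```text
top [(0.71, np.int64(1180)), (0.16, np.int64(677))]
 lid 0.94 624 (np.float64(310.0), np.float64(220.5)) [ 0.5339 -0.12    0.058 ] ((25.048070907592773, 25.2591495513916), 50.710594177246094)
   world rect ((534.0713500976562, -119.92335510253906), (80.09349060058594, 81.14299774169922), 39.68661117553711)
carrier rect ((540.1551513671875, -48.93794250488281), (203.83328247070312, 205.81475830078125), 39.84752655029297)
scene [(0.73, np.int64(1367))]
 lid 0.86 658 (np.float64(237.5), np.float64(221.0)) [ 0.5427 -0.1298  0.058 ] ((21.356754302978516, 31.916217803955078), 87.27368927001953)
   world rect ((541.7813110351562, -128.27569580078125), (79.10393524169922, 94.67110443115234), 39.064308166503906)
carrier rect ((551.3815307617188, -61.66900634765625), (208.9593963623047, 237.91546630859375), 39.34951400756836)
```

View pics/top1.png

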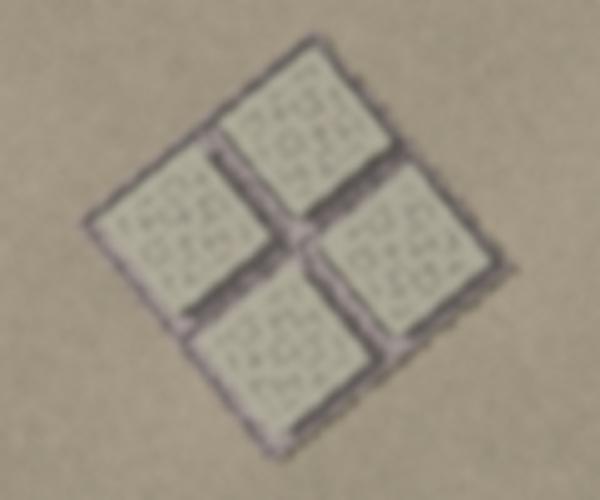

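View pics/scene1.png

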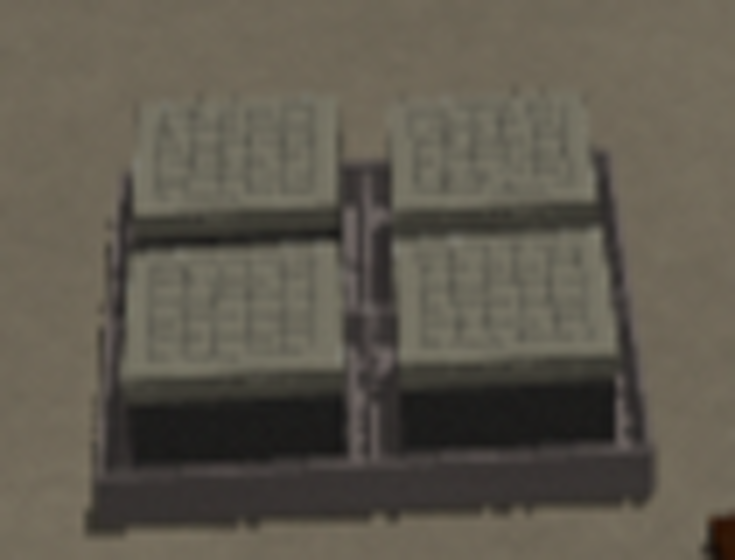

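Yaw is about 39.8° and the centre about (0.540, -0.049). The network lid fix agrees to within 3 mm. In the scene crop, the front-right (far) lid looks slightly proud, so I'll test that one first. I'll raise clear of the spray bottle, then go over.

```bash
cat >>h.py <<'E'
from scipy.spatial.transform import Rotation as Ro
C=np.array([.5402,-.0490]);A=np.radians(39.8)
a=np.array([np.cos(A+np.pi/4),np.sin(A+np.pi/4)]);b=np.array([np.cos(A-np.pi/4),np.sin(A-np.pi/4)])
S={'l':C+.0707*a,'r':C-.0707*a,'f':C+.0707*b,'n':C-.0707*b}   # left right far near lids
D={'l':a,'r':-a,'f':b,'n':-b,'c':0*a}
def corner(lid,cn,ztip): return np.r_[S[lid]+.0417*D[cn],ztip+.014]
def rel(P):
    s=robot.sense();w,x,y,z=s["tcp_rot"];R=Ro.from_quat([x,y,z,w])
    for p in np.atleast_2d(P): print("shift cm",(R.inv().apply(p-s["position"])*100).round(2))
    X=R.as_matrix();yaw=np.degrees(np.arctan2(X[1,0],X[0,0]));e=(39.8-yaw+45)%90-45
    Rt=Ro.from_euler('z',yaw+e,degrees=True)*Ro.from_euler('x',180,degrees=True)
    print("turn",np.degrees((R.inv()*Rt).as_rotvec()).round(2),"t",s["time_s"],"F",s["contact_force"].round(2),"tip",(s["position"]-[0,0,.014]).round(4))
E
python3 -c "
from h import *
print(S);p=robot.sense()['position']
rel([p+[0,0,.13],corner('f','r',.33-.014),corner('f','r',.08)])
print(robot.pinpoint('spray','top')[:1],robot.pinpoint('calculator','top')[:1],robot.pinpoint('slidebox','top')[:1])"
```

```text
{'l': array([0.54660772, 0.02140903]), 'r': array([ 0.53379228, -0.11940903]), 'f': array([ 0.61060903, -0.05540772]), 'n': array([ 0.46979097, -0.04259228])}
shift cm [ -0.   0. -13.]
shift cm [ 55.93 -34.54 -13.17]
shift cm [ 55.93 -34.54  10.43]
turn [  0.    0.  -24.4] t 0.6 F [ 0.54  0.43 -0.77] tip [ 0.1593 -0.5785  0.1843]
[] [{'at': [0.4576, 0.4388, 0.0024], 'conf': 0.94}] [{'at': [0.6329, -0.4271, -0.0031], 'conf': 0.78}]
```

>>> servo_tool:
  increments:
    - [[0,0,-5],[0,0,0],-1]
    - [[0,0,-9],[0,0,0],-1]
    - [[0,0,-13],[0,0,0],-1]
    - [[0,0,-13],[0,0,0],-1]
    - [[14,-8.6,-13.2],[0,0,-8],-1]
    - [[28,-17.3,-13.2],[0,0,-16],-1]
    - [[42,-26,-13.2],[0,0,-24.4],-1]
    - [[55.9,-34.5,-13.2],[0,0,-24.4],-1]
    - [[55.9,-34.5,-13.2],[0,0,-24.4],-1]
    - [[55.9,-34.5,-13.2],[0,0,-24.4],-1]
    - [[55.9,-34.5,-13.2],[0,0,-24.4],-1]
    - [[55.9,-34.5,-13.2],[0,0,-24.4],-1]
  newtons: 20

```text
time_s: 1.95
position: [0.4327, -0.2837, 0.3291]
tcp_rot: [-0.0, 0.94, 0.34, -0.0]
contact_force: [1.3, -0.4, 0.3]
width: 0.0008
```

>>> servo_tool:
  increments:
    - [[0,0,0],[0,0,0],-1]

```text
time_s: 2.05
position: [0.4357, -0.2795, 0.3281]
tcp_rot: [-0.001, 0.939, 0.344, 0.0]
contact_force: [-0.6, -0.9, -0.7]
width: 0.0008
```

```bash
python3 -c "
from h import *
rel([corner('f','r',.32),corner('f','r',.08),corner('f','r',.067)]);print(robot.sense()['width'])"
```

```text
shift cm [24.85 -2.89 -0.55]
shift cm [24.82 -2.85 23.45]
shift cm [24.82 -2.84 24.75]
turn [-0.1  -0.07  0.42] t 2.05 F [-0.55 -0.93 -0.71] tip [ 0.4357 -0.2795  0.3141]
0.0008067838007147615
```

>>> servo_tool:
  increments:
    - [[5,-0.6,0],[0,0,0.4],-1]
    - [[10,-1.2,3],[0,0,0.4],-1]
    - [[15,-1.8,7],[0,0,0.4],-1]
    - [[20,-2.3,12],[0,0,0.4],-1]
    - [[24.8,-2.85,16],[0,0,0.4],-1]
    - [[24.8,-2.85,20],[0,0,0.4],-1]
    - [[24.8,-2.85,23],[0,0,0.4],-1]
    - [[24.8,-2.85,23.4],[0,0,0.4],-1]
    - [[24.8,-2.85,23.4],[0,0,0.4],-1]
    - [[24.8,-2.85,23.4],[0,0,0.4],-1]
    - [[24.8,-2.85,23.4],[0,0,0.4],-1]

```text
time_s: 3.15
position: [0.6075, -0.0982, 0.0973]
tcp_rot: [0.0, 0.94, 0.34, 0.002]
contact_force: [0.5, -0.1, -0.1]
width: 0.0006
```

```bash
python3 -c "
from h import *
im=robot.capture('scene');cv2.imwrite('pics/s2.png',cv2.resize(im[130:270,170:340],None,fx=4,fy=4))
rel([corner('f','r',.066),corner('f','r',.062),corner('f','r',.058)])"
```

```text
shift cm [ 0.01 -0.15  1.75]
shift cm [ 0.01 -0.15  2.15]
shift cm [ 0.01 -0.15  2.55]
turn [ 0.11 -0.22 -0.04] t 3.2 F [-0.22  0.68  0.51] tip [ 0.6076 -0.0982  0.0835]
```

View pics/s2.png

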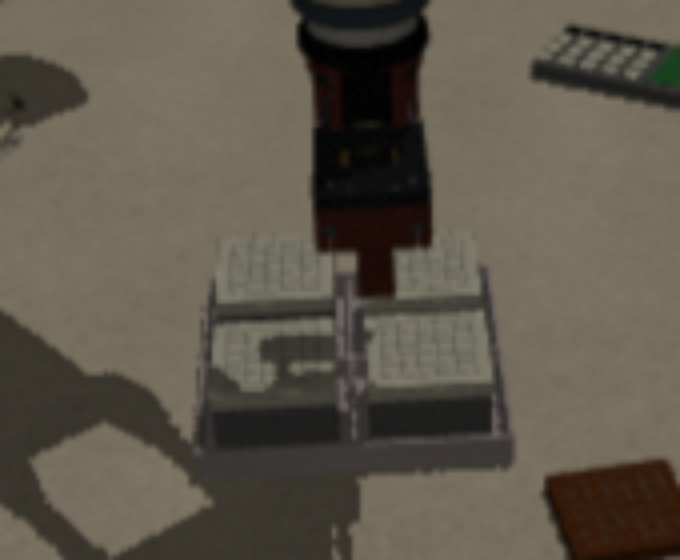

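Fingertips show at crop (377,293). I'm checking this against the projected tip position.

```bash
python3 -c "
from h import *
f=lambda X:((proj('scene',X)-[170,130])*4).round(0)
t=robot.sense()['position']-[0,0,.014]
print('tip',f(t))
for l in S:
  for h in (.058,.062):
    print(l,h,[(c,f(np.r_[S[l]+.0566*D[c],h]).tolist()) for c in 'lrfn'])"
```

```text
tip [378. 341.]
l 0.058 [('l', [470.0, 228.0]), ('r', [360.0, 296.0]), ('f', [478.0, 290.0]), ('n', [357.0, 233.0])]
l 0.062 [('l', [470.0, 223.0]), ('r', [360.0, 291.0]), ('f', [478.0, 285.0]), ('n', [357.0, 229.0])]
r 0.058 [('l', [331.0, 314.0]), ('r', [206.0, 392.0]), ('f', [333.0, 385.0]), ('n', [211.0, 320.0])]
r 0.062 [('l', [331.0, 309.0]), ('r', [205.0, 387.0]), ('f', [332.0, 380.0]), ('n', [210.0, 315.0])]
f 0.058 [('l', [480.0, 306.0]), ('r', [364.0, 383.0]), ('f', [490.0, 377.0]), ('n', [361.0, 312.0])]
f 0.062 [('l', [480.0, 301.0]), ('r', [364.0, 378.0]), ('f', [490.0, 372.0]), ('n', [361.0, 307.0])]
n 0.058 [('l', [329.0, 235.0]), ('r', [212.0, 303.0]), ('f', [331.0, 297.0]), ('n', [216.0, 241.0])]
n 0.062 [('l', [329.0, 230.0]), ('r', [211.0, 299.0]), ('f', [330.0, 292.0]), ('n', [216.0, 236.0])]
```

The projected tip (378,341) and the picture disagree. I'll zoom in before touching anything.

```bash
python3 -c "
from h import *
im=robot.capture('scene');c=cv2.convertScaleAbs(im[185:235,240:310],alpha=1.5,beta=10)
cv2.imwrite('pics/s3.png',cv2.resize(c,None,fx=10,fy=10,interpolation=cv2.INTER_NEAREST))"
```

```text
(no output)
```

View pics/s3.png

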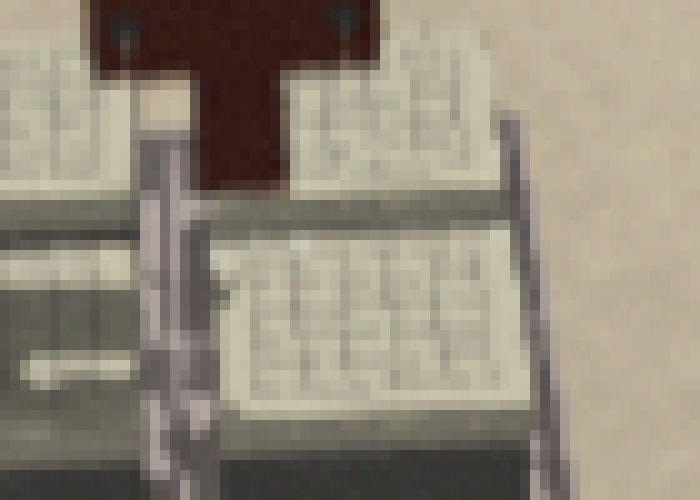

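```bash
python3 -c "
from h import *
t=robot.sense()['position'];print(robot.tip_reach,robot.sense()['tcp_rot'])
for d in(-.014,.005,.066,.1): print(d,proj('scene',t+[0,0,d]).round(1),proj('top',t+[0,0,d]).round(1))
im=robot.capture('top');c=cv2.convertScaleAbs(im[170:270,230:350],alpha=1.3)
cv2.imwrite('pics/t3.png',cv2.resize(c,None,fx=5,fy=5,interpolation=cv2.INTER_CUBIC))"
```

```text
0.014 [2.01922172e-04 9.40387380e-01 3.40098468e-01 2.13703042e-03]
-0.014 [264.6 215.3] [303.8 196.7]
0.005 [264.3 209.1] [304.1 196.1]
0.066 [263.3 188.3] [305.2 194. ]
0.1 [262.7 176.2] [305.9 192.7]
```

View pics/t3.png

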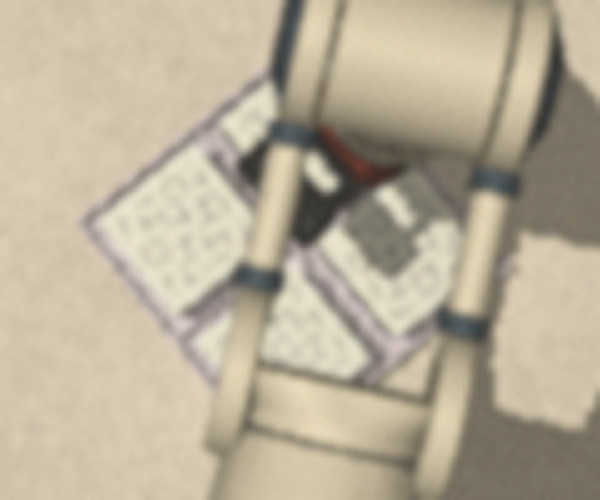

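The lateral position and the gripper body agree with the projection. Only the thin lower fingers don't show in the picture, so I'll let touch decide and descend gently.

>>> servo_tool:
  increments:
    - [[0,-0.15,1.0],[0.1,-0.2,0],-1]
    - [[0,-0.15,1.75],[0.1,-0.2,0],-1]
    - [[0,-0.15,1.75],[0.1,-0.2,0],-1]
    - [[0,-0.15,1.75],[0.1,-0.2,0],-1]
    - [[0,-0.15,1.75],[0.1,-0.2,0],-1]

```text
time_s: 3.8
position: [0.6066, -0.0967, 0.0795]
tcp_rot: [-0.0, 0.94, 0.34, -0.0]
contact_force: [-0.3, -0.3, 0.8]
width: 0.0005
```

>>> servo_tool:
  increments:
    - [[0,0,0.1],[0,0,0],-1]
    - [[0,0,0.2],[0,0,0],-1]
    - [[0,0,0.2],[0,0,0],-1]
    - [[0,0,0.2],[0,0,0],-1]

```text
time_s: 4.2
position: [0.6066, -0.0967, 0.0776]
tcp_rot: [-0.0, 0.94, 0.34, -0.0]
contact_force: [-0.1, 1.1, 0.3]
width: 0.0006
```

>>> servo_tool:
  increments:
    - [[0,0,0.1],[0,0,0],-1]
    - [[0,0,0.2],[0,0,0],-1]
    - [[0,0,0.2],[0,0,0],-1]

```text
time_s: 4.5
position: [0.6064, -0.0967, 0.0753]
tcp_rot: [-0.0, 0.94, 0.34, -0.0]
contact_force: [-0.4, 0.5, -0.4]
width: 0.0007
```

>>> servo_tool:
  increments:
    - [[0,0,0.1],[0,0,0],-1]
    - [[0,0,0.1],[0,0,0],-1]
    - [[0,0,0.1],[0,0,0],-1]

```text
time_s: 4.8
position: [0.6064, -0.0967, 0.0742]
tcp_rot: [-0.0, 0.94, 0.34, -0.0]
contact_force: [-1.0, -0.1, -0.1]
width: 0.0004
```

>>> servo_tool:
  increments:
    - [[0,0,0.1],[0,0,0],-1]
    - [[0,0,0.1],[0,0,0],-1]
    - [[0,0,0.1],[0,0,0],-1]

```text
time_s: 5.1
position: [0.6064, -0.0966, 0.0731]
tcp_rot: [-0.0, 0.94, 0.34, -0.0]
contact_force: [0.0, 0.3, -0.2]
width: 0.0002
```

>>> servo_tool:
  increments:
    - [[0,0,0.1],[0,0,0],-1]
    - [[0,0,0.1],[0,0,0],-1]
    - [[0,0,0.1],[0,0,0],-1]

```text
time_s: 5.4
position: [0.6064, -0.0967, 0.0721]
tcp_rot: [-0.0, 0.94, 0.34, -0.0]
contact_force: [-0.0, -0.8, 0.1]
width: 0.0003
```

>>> servo_tool:
  increments:
    - [[0,0,0.1],[0,0,0],-1]
    - [[0,0,0.1],[0,0,0],-1]
    - [[0,0,0.1],[0,0,0],-1]

```text
time_s: 5.7
position: [0.6064, -0.0967, 0.071]
tcp_rot: [-0.0, 0.94, 0.34, -0.0]
contact_force: [-0.8, 0.2, -0.6]
width: 0.0005
```

>>> servo_tool:
  increments:
    - [[0,0,0.1],[0,0,0],-1]
    - [[0,0,0.1],[0,0,0],-1]

```text
time_s: 5.9
position: [0.6062, -0.0966, 0.0698]
tcp_rot: [-0.0, 0.94, 0.34, -0.0]
contact_force: [0.6, -0.1, 0.9]
width: 0.0005
```

```bash
python3 -c "
from h import *
t=robot.sense()['position']
im=robot.capture('scene');c=cv2.convertScaleAbs(im[165:240,210:310],alpha=1.6,beta=10)
c=cv2.resize(c,None,fx=8,fy=8,interpolation=cv2.INTER_CUBIC)
for d in(-.014,.066):
  p=((proj('scene',t+[0,0,d])-[210,165]+.5)*8).astype(int);print(p);cv2.circle(c,p.tolist(),3,(0,0,255),-1)
cv2.imwrite('pics/s4.png',c)"
```

```text
[443 473]
[433 263]
```

View pics/s4.png

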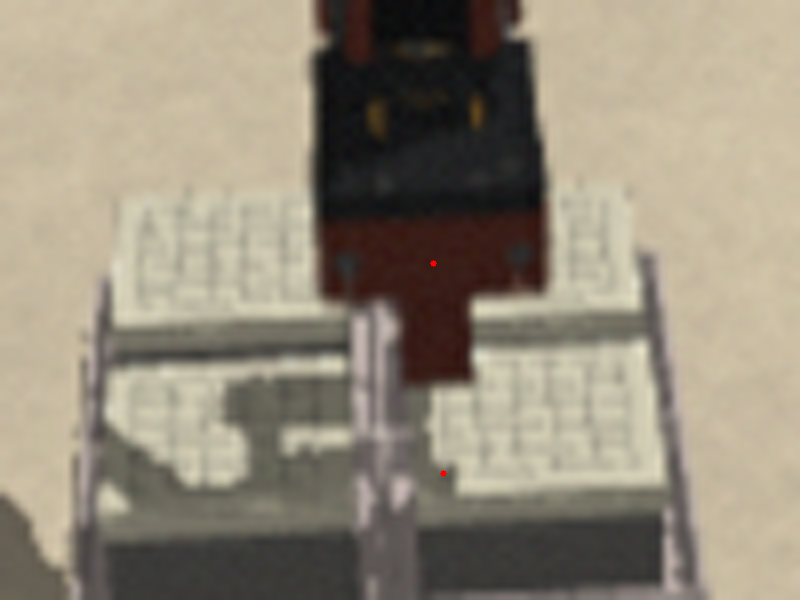

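```bash
python3 -c "
from h import *
t=robot.sense()['position']
for k in(0,.0135):
  for d in(0,.01,.02,.03): print(k,d,proj('scene',t+[.64*k,-.77*k,d]).round(1))
print(robot.sense()['contact_force'],robot.sense()['joint_efforts'],[x for x in dir(robot) if x[0]!='_'])"
```

```text
0 0 [264.8 219.2]
0 0.01 [264.6 216. ]
0 0.02 [264.4 212.8]
0 0.03 [264.3 209.5]
0.0135 0 [264.9 222.4]
0.0135 0.01 [264.8 219.1]
0.0135 0.02 [264.6 215.9]
0.0135 0.03 [264.4 212.6]
[0.04568761 0.0446436  0.65867143] [ 4.11511692e-04 -4.65465260e+01 -4.03811073e+01  6.81286538e-02
 -3.41415766e-02 -4.52636107e-05] ['PlanningError', 'camera_model', 'capture', 'job_done', 'pinpoint', 'regions_of', 'sense', 'tip_reach']
```

By touch, nothing is met at nominal tip z 0.056. The picture also shows the finger ends about 35–40 mm higher than nominal. I'll go on down in small force-checked steps.

>>> servo_tool:
  increments:
    - [[0,0,0.3],[0,0,0],-1]
    - [[0,0,0.6],[0,0,0],-1]
    - [[0,0,0.6],[0,0,0],-1]

```text
time_s: 6.25
position: [0.6058, -0.0965, 0.063]
tcp_rot: [-0.001, 0.94, 0.34, -0.001]
contact_force: [-0.2, 0.1, 0.5]
width: 0.0006
```

>>> servo_tool:
  increments:
    - [[0,0,0.3],[0,0,0],-1]
    - [[0,0,0.6],[0,0,0],-1]
    - [[0,0,0.6],[0,0,0],-1]

```text
time_s: 6.55
position: [0.6055, -0.0965, 0.0562]
tcp_rot: [-0.001, 0.94, 0.34, -0.001]
contact_force: [-0.4, -0.2, -0.3]
width: 0.0006
```

```bash
python3 -c "
from h import *
t=robot.sense()['position'];print(robot.sense()['position'],robot.sense()['joints'])
im=robot.capture('scene');c=cv2.convertScaleAbs(im[100:250,200:350],alpha=1.6,beta=10)
c=cv2.resize(c,None,fx=4,fy=4,interpolation=cv2.INTER_CUBIC)
p=((proj('scene',t-[0,0,.014])-[200,100]+.5)*4).astype(int);print(p);cv2.circle(c,p.tolist(),2,(0,0,255),-1)
cv2.imwrite('pics/s5.png',c)"
```

```text
[ 0.60547284 -0.09645893  0.05623217] [-2.13641799e-01  1.47726424e-01  1.42122253e+00  2.85244491e-04
  1.57628919e+00  6.62930812e-01]
[261 513]
```

View pics/s5.png

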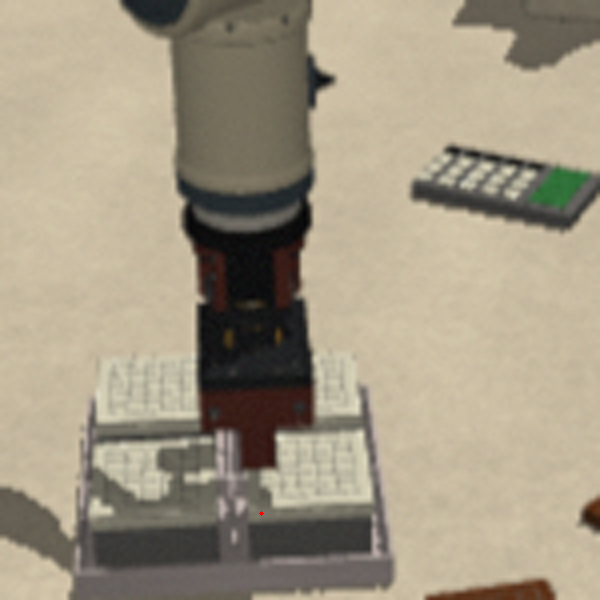

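The finger ends are visible at about (258,466), still roughly 30 mm over the lid corner. I'll keep descending with force checks.

>>> servo_tool:
  increments:
    - [[0,0,0.3],[0,0,0],-1]
    - [[0,0,0.6],[0,0,0],-1]
    - [[0,0,0.6],[0,0,0],-1]

```text
time_s: 6.9
position: [0.6052, -0.0964, 0.0498]
tcp_rot: [-0.001, 0.94, 0.34, -0.002]
contact_force: [0.2, 0.6, -0.4]
width: 0.0003
```

>>> servo_tool:
  increments:
    - [[0,0,0.3],[0,0,0],-1]
    - [[0,0,0.6],[0,0,0],-1]
    - [[0,0,0.6],[0,0,0],-1]

```text
time_s: 7.2
position: [0.6048, -0.0963, 0.043]
tcp_rot: [-0.002, 0.94, 0.34, -0.002]
contact_force: [0.0, -0.2, 0.5]
width: 0.0005
```

```bash
python3 -c "
from h import *
s=robot.sense();t=s['position'];print(t,s['tcp_rot'],s['contact_force'])
im=robot.capture('scene')
p=proj('scene',t-[0,0,.014]);print(p)
print(im[205:235,262:268].mean(1).round(0))"
```

```text
[ 0.60479633 -0.09632185  0.04300764] [-0.00157209  0.94035605  0.34018066 -0.00226794] [ 0.00789912 -0.24307339  0.51248848]
[265.01434985 231.85002825]
[[ 7. 11. 29.]
 [ 7. 11. 30.]
 [ 8. 11. 30.]
 [ 7. 11. 29.]
 [ 7. 11. 29.]
 [ 8. 11. 29.]
 [ 7. 10. 28.]
 [ 8. 11. 28.]
 [ 7.  9. 27.]
 [ 6. 10. 28.]
 [ 7. 11. 28.]
 [ 7. 10. 28.]
 [ 7. 10. 28.]
 [ 8. 11. 28.]
 [ 7. 11. 28.]
 [ 9. 12. 29.]
 [29. 34. 42.]
 [48. 55. 57.]
 [49. 56. 57.]
 [48. 56. 57.]
 [52. 59. 60.]
 [55. 63. 64.]
 [59. 68. 70.]
 [58. 67. 68.]
 [56. 64. 66.]
 [45. 51. 52.]
 [31. 32. 33.]
 [29. 30. 32.]
 [30. 30. 32.]
 [29. 31. 32.]]
```

>>> servo_tool:
  increments:
    - [[0,0,0.1],[0,0,0],-1]
    - [[0,0,0.2],[0,0,0],-1]
    - [[0,0,0.2],[0,0,0],-1]

```text
time_s: 7.55
position: [0.6049, -0.0963, 0.0412]
tcp_rot: [-0.001, 0.94, 0.34, -0.002]
contact_force: [-0.8, -0.6, 0.4]
width: 0.0008
```

>>> servo_tool:
  increments:
    - [[0,0,0.1],[0,0,0],-1]
    - [[0,0,0.2],[0,0,0],-1]
    - [[0,0,0.2],[0,0,0],-1]

```text
time_s: 7.85
position: [0.6048, -0.0963, 0.039]
tcp_rot: [-0.002, 0.94, 0.34, -0.002]
contact_force: [0.3, -0.4, -0.2]
width: 0.0008
```

>>> servo_tool:
  increments:
    - [[0,0,0.1],[0,0,0],-1]
    - [[0,0,0.2],[0,0,0],-1]
    - [[0,0,0.2],[0,0,0],-1]

```text
time_s: 8.15
position: [0.6046, -0.0963, 0.0367]
tcp_rot: [-0.002, 0.94, 0.34, -0.002]
contact_force: [0.4, -0.6, 0.7]
width: 0.0001
```

```bash
python3 -c "
from h import *
s=robot.sense();t=s['position'];print(t,s['contact_force']);rel(corner('f','r',t[2]-.014))
im=robot.capture('scene')
print(proj('scene',t-[0,0,.014]))
c=cv2.convertScaleAbs(im[195:245,235:305],alpha=1.6,beta=10)
cv2.imwrite('pics/s6.png',cv2.resize(c,None,fx=9,fy=9,interpolation=cv2.INTER_NEAREST))"
```

```text
[ 0.60462854 -0.09627553  0.03670481] [ 0.36447372 -0.57975652  0.65537038]
shift cm [ 0.13  0.19 -0.  ]
turn [-0.28  0.2  -0.03] t 8.15 F [ 0.36 -0.58  0.66] tip [ 0.6046 -0.0963  0.0227]
[265.07057745 233.75822672]
```

View pics/s6.png

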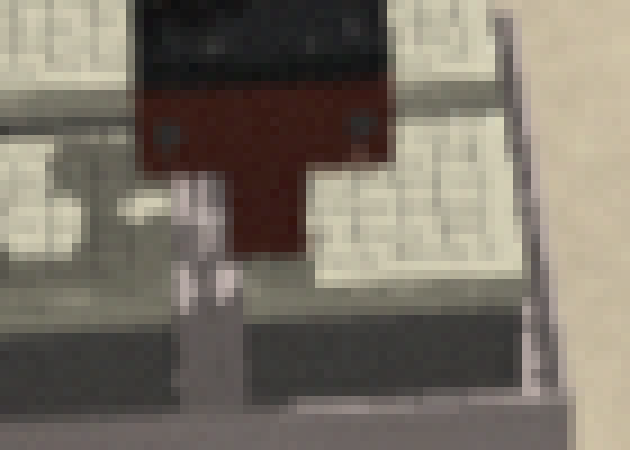

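The fingertips now appear just above the left-front corner of the far lid. I'm correcting xy and continuing down.

>>> servo_tool:
  increments:
    - [[0.13,0.19,0.1],[-0.2,0.2,0],-1]
    - [[0.13,0.19,0.2],[-0.2,0.2,0],-1]
    - [[0.13,0.19,0.2],[-0.2,0.2,0],-1]

```text
time_s: 8.5
position: [0.6068, -0.0969, 0.0346]
tcp_rot: [-0.001, 0.94, 0.34, -0.0]
contact_force: [0.6, 0.8, 0.3]
width: 0.0002
```

>>> servo_tool:
  increments:
    - [[0,0,0.1],[0,0,0],-1]
    - [[0,0,0.2],[0,0,0],-1]
    - [[0,0,0.2],[0,0,0],-1]

```text
time_s: 8.8
position: [0.6069, -0.0969, 0.034]
tcp_rot: [-0.0, 0.94, 0.34, 0.0]
contact_force: [-3.0, -0.1, 6.1]
width: 0.0003
```

>>> servo_tool:
  increments:
    - [[0,0,0.1],[0,0,0],-1]
    - [[0,0,0.1],[0,0,0],-1]

```text
time_s: 9.0
position: [0.6071, -0.097, 0.034]
tcp_rot: [-0.0, 0.94, 0.34, 0.0]
contact_force: [-2.3, 0.5, 6.2]
width: 0.0001
```

>>> servo_tool:
  increments:
    - [[0,0,0.1],[0,0,0],-1]
    - [[0,0,0.1],[0,0,0],-1]

```text
time_s: 9.2
position: [0.6071, -0.097, 0.034]
tcp_rot: [-0.0, 0.94, 0.34, 0.001]
contact_force: [-3.4, 0.3, 5.8]
width: 0.0004
```

>>> servo_tool:
  increments:
    - [[0,0,0.1],[0,0,0],-1]
    - [[0,0,0.1],[0,0,0],-1]

```text
time_s: 9.4
position: [0.6071, -0.097, 0.0341]
tcp_rot: [0.0, 0.94, 0.34, 0.001]
contact_force: [-3.5, 1.6, 6.3]
width: 0.0004
```

>>> servo_tool:
  increments:
    - [[0,0,0.1],[0,0,0],-1]
    - [[0,0,0.1],[0,0,0],-1]

```text
time_s: 9.6
position: [0.6071, -0.097, 0.034]
tcp_rot: [0.0, 0.94, 0.34, 0.001]
contact_force: [-2.0, 1.4, 6.5]
width: 0.0006
```

Contact is at TCP z 0.034 with about 6 N, and it doesn't give. So the real fingertips stand about 24 mm behind the TCP, not 14 mm ahead of it, as the picture showed. I'll use that as the relative height reference and go to the next corner of the same lid.

>>> servo_tool:
  increments:
    - [[0,0,-1],[0,0,0],-1]
    - [[0,0,-1.5],[0,0,0],-1]
    - [[3,0,-1.5],[0,0,0],-1]
    - [[5.9,0,-1.5],[0,0,0],-1]
    - [[5.9,0,-1.5],[0,0,0],-1]
    - [[5.9,0,-0.8],[0,0,0],-1]
    - [[5.9,0,-0.6],[0,0,0],-1]
    - [[5.9,0,-0.6],[0,0,0],-1]

```text
time_s: 10.4
position: [0.6514, -0.0599, 0.0392]
tcp_rot: [-0.0, 0.94, 0.34, 0.0]
contact_force: [-0.7, 0.6, 0.9]
width: 0.0008
```

>>> servo_tool:
  increments:
    - [[0,0,0.1],[0,0,0],-1]
    - [[0,0,0.2],[0,0,0],-1]
    - [[0,0,0.2],[0,0,0],-1]

```text
time_s: 10.7
position: [0.6512, -0.0602, 0.0372]
tcp_rot: [-0.0, 0.941, 0.34, 0.0]
contact_force: [0.2, -0.2, 0.3]
width: 0.0005
```

>>> servo_tool:
  increments:
    - [[0,0,0.1],[0,0,0],-1]
    - [[0,0,0.2],[0,0,0],-1]
    - [[0,0,0.2],[0,0,0],-1]

```text
time_s: 11.0
position: [0.6511, -0.0602, 0.035]
tcp_rot: [-0.0, 0.941, 0.34, -0.0]
contact_force: [-0.4, -0.3, -0.6]
width: 0.0004
```

>>> servo_tool:
  increments:
    - [[0,0,0.1],[0,0,0],-1]
    - [[0,0,0.1],[0,0,0],-1]

```text
time_s: 11.2
position: [0.6512, -0.0601, 0.0342]
tcp_rot: [-0.0, 0.941, 0.34, 0.0]
contact_force: [0.5, 0.0, 0.3]
width: 0.0003
```

>>> servo_tool:
  increments:
    - [[0,0,0.1],[0,0,0],-1]
    - [[0,0,0.1],[0,0,0],-1]

```text
time_s: 11.4
position: [0.6513, -0.0602, 0.0341]
tcp_rot: [0.0, 0.941, 0.34, 0.0]
contact_force: [-2.4, 1.4, 4.8]
width: 0.0006
```

```bash
python3 -c "
from h import *
rel([corner('f','f',.034-.014),corner('r','f',.034-.014)])"
```

```text
shift cm [ 0.13 -0.02  0.01]
shift cm [-9.87 -0.    0.  ]
turn [ 0.02 -0.03 -0.08] t 11.4 F [-2.39  1.39  4.78] tip [ 0.6513 -0.0602  0.0201]
```

The far lid is firm and equal at two adjacent corners (TCP 0.0341), so it is seated. Next is the right lid.

>>> servo_tool:
  increments:
    - [[0,0,-1],[0,0,0],-1]
    - [[0,0,-1.5],[0,0,0],-1]
    - [[-4,0,-1.5],[0,0,0],-1]
    - [[-8,0,-1.5],[0,0,0],-1]
    - [[-9.9,0,-1.5],[0,0,0],-1]
    - [[-9.9,0,-1.5],[0,0,0],-1]
    - [[-9.9,0,-0.8],[0,0,0],-1]
    - [[-9.9,0,-0.6],[0,0,0],-1]
    - [[-9.9,0,-0.6],[0,0,0],-1]

```text
time_s: 12.3
position: [0.5753, -0.1225, 0.039]
tcp_rot: [-0.001, 0.94, 0.34, -0.0]
contact_force: [-0.4, -0.3, -0.1]
width: 0.0006
```

>>> servo_tool:
  increments:
    - [[0,0,0.1],[0,0,0],-1]
    - [[0,0,0.2],[0,0,0],-1]
    - [[0,0,0.2],[0,0,0],-1]

```text
time_s: 12.6
position: [0.5754, -0.1222, 0.0366]
tcp_rot: [-0.001, 0.94, 0.34, -0.0]
contact_force: [0.2, 0.1, 0.7]
width: 0.0002
```

>>> servo_tool:
  increments:
    - [[0,0,0.1],[0,0,0],-1]
    - [[0,0,0.1],[0,0,0],-1]

```text
time_s: 12.8
position: [0.5754, -0.1221, 0.0355]
tcp_rot: [-0.001, 0.94, 0.34, -0.0]
contact_force: [0.0, 0.8, 0.4]
width: 0.0004
```

>>> servo_tool:
  increments:
    - [[0,0,0.1],[0,0,0],-1]
    - [[0,0,0.1],[0,0,0],-1]

```text
time_s: 13.0
position: [0.5753, -0.1221, 0.0344]
tcp_rot: [-0.001, 0.94, 0.34, -0.001]
contact_force: [-0.4, -0.5, 0.4]
width: 0.0006
```

>>> servo_tool:
  increments:
    - [[0,0,0.1],[0,0,0],-1]
    - [[0,0,0.1],[0,0,0],-1]

```text
time_s: 13.2
position: [0.5754, -0.1222, 0.0341]
tcp_rot: [-0.001, 0.94, 0.34, -0.0]
contact_force: [-1.0, 0.1, 4.0]
width: 0.0004
```

>>> servo_tool:
  increments:
    - [[0,0,0.1],[0,0,0],-1]
    - [[0,0,0.1],[0,0,0],-1]

```text
time_s: 13.4
position: [0.5755, -0.1222, 0.0341]
tcp_rot: [-0.0, 0.94, 0.34, -0.0]
contact_force: [-3.2, 0.6, 5.6]
width: 0.0004
```

```bash
python3 -c "
from h import *
rel([corner('r','f',.034-.014),corner('r','n',.034-.014),corner('n','f',.02)])"
```

```text
shift cm [-0.08  0.07  0.01]
shift cm [-5.97 -5.83  0.01]
shift cm [-0.08 -9.93  0.02]
turn [-0.05 -0.01  0.01] t 13.4 F [-3.19  0.56  5.65] tip [ 0.5755 -0.1222  0.0201]
```

>>> servo_tool:
  increments:
    - [[0,0,-1],[0,0,0],-1]
    - [[0,0,-1.5],[0,0,0],-1]
    - [[-0.1,-4,-1.5],[0,0,0],-1]
    - [[-0.1,-8,-1.5],[0,0,0],-1]
    - [[-0.1,-9.9,-1.5],[0,0,0],-1]
    - [[-0.1,-9.9,-1.5],[0,0,0],-1]
    - [[-0.1,-9.9,-0.8],[0,0,0],-1]
    - [[-0.1,-9.9,-0.6],[0,0,0],-1]
    - [[-0.1,-9.9,-0.6],[0,0,0],-1]

```text
time_s: 14.3
position: [0.5113, -0.0475, 0.0392]
tcp_rot: [-0.001, 0.94, 0.34, -0.001]
contact_force: [0.1, -0.6, -0.2]
width: 0.0002
```

>>> servo_tool:
  increments:
    - [[0,0,0.1],[0,0,0],-1]
    - [[0,0,0.2],[0,0,0],-1]
    - [[0,0,0.2],[0,0,0],-1]

```text
time_s: 14.6
position: [0.5113, -0.0478, 0.0369]
tcp_rot: [-0.001, 0.941, 0.34, -0.001]
contact_force: [-0.5, 0.1, 0.1]
width: 0.0004
```

>>> servo_tool:
  increments:
    - [[0,0,0.1],[0,0,0],-1]
    - [[0,0,0.1],[0,0,0],-1]

```text
time_s: 14.8
position: [0.5115, -0.0479, 0.036]
tcp_rot: [-0.001, 0.941, 0.34, -0.001]
contact_force: [-0.2, -0.4, 1.6]
width: 0.0005
```

>>> servo_tool:
  increments:
    - [[0,0,0.1],[0,0,0],-1]
    - [[0,0,0.1],[0,0,0],-1]

```text
time_s: 15.0
position: [0.5116, -0.0478, 0.0356]
tcp_rot: [-0.001, 0.941, 0.34, -0.001]
contact_force: [-1.0, 0.6, 2.9]
width: 0.0006
```

>>> servo_tool:
  increments:
    - [[0,0,0.1],[0,0,0],-1]
    - [[0,0,0.1],[0,0,0],-1]

```text
time_s: 15.2
position: [0.5117, -0.0478, 0.0354]
tcp_rot: [-0.0, 0.94, 0.34, -0.0]
contact_force: [-2.4, -0.3, 5.8]
width: 0.0004
```

>>> servo_tool:
  increments:
    - [[0,0,0.1],[0,0,0],-1]
    - [[0,0,0.1],[0,0,0],-1]

```text
time_s: 15.4
position: [0.5117, -0.0479, 0.0354]
tcp_rot: [-0.0, 0.94, 0.34, -0.0]
contact_force: [-2.5, 0.2, 6.8]
width: 0.0006
```

```bash
python3 -c "
from h import *
rel([corner('n','f',.02),corner('n','l',.02),corner('l','f',.02)])"
```

```text
shift cm [ 0.06 -0.14  0.14]
shift cm [ 0.06 -6.04  0.15]
shift cm [10.06 -0.15  0.14]
turn [-0.03  0.01 -0.06] t 15.4 F [-2.45  0.2   6.81] tip [ 0.5117 -0.0479  0.0214]
```

The near lid's far corner stops at 0.0354 after giving easily, so this is the loose one and that looks like a free corner. I'm checking its adjacent left corner, expecting about 0.038.

>>> servo_tool:
  increments:
    - [[0,0,-1],[0,0,0],-1]
    - [[0,0,-1.5],[0,0,0],-1]
    - [[0.1,-3,-1.5],[0,0,0],-1]
    - [[0.1,-6,-1.5],[0,0,0],-1]
    - [[0.1,-6,-1.5],[0,0,0],-1]
    - [[0.1,-6,-0.8],[0,0,0],-1]
    - [[0.1,-6,-0.6],[0,0,0],-1]
    - [[0.1,-6,-0.6],[0,0,0],-1]

```text
time_s: 16.2
position: [0.4741, -0.0017, 0.0406]
tcp_rot: [-0.0, 0.941, 0.339, -0.001]
contact_force: [0.5, 0.4, -0.2]
width: 0.0002
```

>>> servo_tool:
  increments:
    - [[0,0,0.1],[0,0,0],-1]
    - [[0,0,0.2],[0,0,0],-1]
    - [[0,0,0.2],[0,0,0],-1]

```text
time_s: 16.5
position: [0.4741, -0.0019, 0.0383]
tcp_rot: [-0.0, 0.941, 0.339, -0.001]
contact_force: [0.1, -0.0, -0.6]
width: 0.0005
```

>>> servo_tool:
  increments:
    - [[0,0,0.1],[0,0,0],-1]
    - [[0,0,0.1],[0,0,0],-1]

```text
time_s: 16.7
position: [0.4743, -0.002, 0.038]
tcp_rot: [-0.0, 0.941, 0.339, -0.001]
contact_force: [-1.7, 0.1, 3.5]
width: 0.0003
```

>>> servo_tool:
  increments:
    - [[0,0,0.1],[0,0,0],-1]
    - [[0,0,0.1],[0,0,0],-1]

```text
time_s: 16.9
position: [0.4744, -0.002, 0.038]
tcp_rot: [-0.0, 0.941, 0.339, -0.001]
contact_force: [-2.6, 0.6, 5.5]
width: 0.0005
```

```bash
python3 -c "
from h import *
rel([corner('n','l',.02),corner('n','r',.02)])"
```

```text
shift cm [-0.   -0.12  0.4 ]
shift cm [-5.89  5.79  0.4 ]
turn [-0.05  0.05 -0.13] t 16.9 F [-2.63  0.63  5.54] tip [ 0.4744 -0.002   0.024 ]
```

Confirmed: this corner is caught, 4 mm high at 0.038. I'll centre over the lug and press harder.

>>> servo_tool:
  increments:
    - [[0,-0.1,-0.2],[0,0,0],-1]
    - [[0,-0.1,-0.2],[0,0,0],-1]
    - [[0,-0.1,0.1],[0,0,0],-1]
    - [[0,-0.1,0.2],[0,0,0],-1]
    - [[0,-0.1,0.3],[0,0,0],-1]
    - [[0,-0.1,0.3],[0,0,0],-1]
    - [[0,-0.1,0.4],[0,0,0],-1]
    - [[0,-0.1,0.4],[0,0,0],-1]

```text
time_s: 17.7
position: [0.4742, -0.0011, 0.0357]
tcp_rot: [-0.0, 0.941, 0.339, 0.0]
contact_force: [-4.0, 1.0, 9.9]
width: 0.0005
```

>>> servo_tool:
  increments:
    - [[0,0,0.2],[0,0,0],-1]
    - [[0,0,0.3],[0,0,0],-1]
    - [[0,0,0.3],[0,0,0],-1]

```text
time_s: 18.0
position: [0.4743, -0.001, 0.0344]
tcp_rot: [0.0, 0.941, 0.339, 0.0]
contact_force: [-5.9, 0.3, 11.6]
width: 0.0002
```

>>> servo_tool:
  increments:
    - [[0,0,0.3],[0,0,0],-1]
    - [[0,0,0.4],[0,0,0],-1]
    - [[0,0,0.4],[0,0,0],-1]

```text
time_s: 18.3
position: [0.4748, -0.001, 0.0341]
tcp_rot: [0.001, 0.941, 0.339, 0.002]
contact_force: [-9.2, 1.1, 21.5]
width: 0.0007
```

>>> servo_tool:
  increments:
    - [[0,0,-1],[0,0,0],-1]
    - [[0,0,-1.5],[0,0,0],-1]
    - [[-2,2,-1.5],[0,0,0],-1]
    - [[-4,4,-1.5],[0,0,0],-1]
    - [[-5.9,5.9,-1.5],[0,0,0],-1]
    - [[-5.9,5.9,-1.5],[0,0,0],-1]
    - [[-5.9,5.9,-1.5],[0,0,0],-1]
    - [[-5.9,5.9,-1.1],[0,0,0],-1]
    - [[-5.9,5.9,-0.8],[0,0,0],-1]
    - [[-5.9,5.9,-0.8],[0,0,0],-1]

```text
time_s: 19.3
position: [0.4667, -0.0832, 0.0411]
tcp_rot: [0.0, 0.94, 0.34, 0.001]
contact_force: [-0.8, 0.3, -1.5]
width: 0.0006
```

```bash
python3 -c "
from h import *
rel([corner('n','r',.02)])"
```

```text
shift cm [-0.11  0.03  0.71]
turn [ 0.05 -0.1  -0.04] t 19.3 F [-0.79  0.26 -1.46] tip [ 0.4667 -0.0832  0.0271]
```

First caught corner is home at 0.0341. Now the opposite (right) corner.

>>> servo_tool:
  increments:
    - [[-0.1,0,0.2],[0,0,0],-1]
    - [[-0.1,0,0.3],[0,0,0],-1]
    - [[-0.1,0,0.4],[0,0,0],-1]
    - [[-0.1,0,0.4],[0,0,0],-1]

```text
time_s: 19.7
position: [0.466, -0.0836, 0.038]
tcp_rot: [0.0, 0.94, 0.34, 0.001]
contact_force: [-2.7, 2.2, 5.3]
width: 0.0005
```

>>> servo_tool:
  increments:
    - [[0,0,0.1],[0,0,0],-1]
    - [[0,0,0.2],[0,0,0],-1]
    - [[0,0,0.3],[0,0,0],-1]
    - [[0,0,0.4],[0,0,0],-1]
    - [[0,0,0.4],[0,0,0],-1]

```text
time_s: 20.2
position: [0.4661, -0.0835, 0.0357]
tcp_rot: [0.0, 0.94, 0.34, 0.002]
contact_force: [-4.9, 1.7, 9.9]
width: 0.0007
```

>>> servo_tool:
  increments:
    - [[0,0,0.2],[0,0,0],-1]
    - [[0,0,0.3],[0,0,0],-1]
    - [[0,0,0.3],[0,0,0],-1]

```text
time_s: 20.5
position: [0.4662, -0.0836, 0.0345]
tcp_rot: [0.001, 0.94, 0.34, 0.002]
contact_force: [-4.2, 1.9, 9.4]
width: 0.0006
```

>>> servo_tool:
  increments:
    - [[0,0,0.2],[0,0,0],-1]
    - [[0,0,0.3],[0,0,0],-1]
    - [[0,0,0.3],[0,0,0],-1]

```text
time_s: 20.8
position: [0.4665, -0.0837, 0.034]
tcp_rot: [0.001, 0.94, 0.34, 0.002]
contact_force: [-7.4, 1.4, 13.8]
width: 0.0002
```

Both lugs are home. I'm checking the former free corners and the first corner again with light presses.

>>> servo_tool:
  increments:
    - [[0,0,-1],[0,0,0],-1]
    - [[0,0,-1.5],[0,0,0],-1]
    - [[3,0,-1.5],[0,0,0],-1]
    - [[5.9,0,-1.5],[0,0,0],-1]
    - [[5.9,0,-1.5],[0,0,0],-1]
    - [[5.9,0,-0.8],[0,0,0],-1]
    - [[5.9,0,-0.3],[0,0,0],-1]
    - [[5.9,0,-0.3],[0,0,0],-1]

```text
time_s: 21.6
position: [0.5104, -0.0464, 0.0357]
tcp_rot: [0.0, 0.941, 0.34, 0.001]
contact_force: [0.4, -0.6, 0.5]
width: 0.0006
```

>>> servo_tool:
  increments:
    - [[0,0,0.1],[0,0,0],-1]
    - [[0,0,0.1],[0,0,0],-1]

```text
time_s: 21.8
position: [0.51, -0.0468, 0.0344]
tcp_rot: [0.0, 0.941, 0.339, 0.001]
contact_force: [0.2, -0.6, 0.1]
width: 0.0003
```

>>> servo_tool:
  increments:
    - [[0,0,0.1],[0,0,0],-1]
    - [[0,0,0.2],[0,0,0],-1]
    - [[0,0,0.2],[0,0,0],-1]

```text
time_s: 22.1
position: [0.5102, -0.0469, 0.0341]
tcp_rot: [0.001, 0.941, 0.339, 0.002]
contact_force: [-2.8, -0.3, 6.6]
width: 0.0003
```

>>> servo_tool:
  increments:
    - [[0,0,-1],[0,0,0],-1]
    - [[0,0,-1.5],[0,0,0],-1]
    - [[0,-3,-1.5],[0,0,0],-1]
    - [[0,-5.9,-1.5],[0,0,0],-1]
    - [[0,-5.9,-1.5],[0,0,0],-1]
    - [[0,-5.9,-0.8],[0,0,0],-1]
    - [[0,-5.9,-0.3],[0,0,0],-1]
    - [[0,-5.9,-0.3],[0,0,0],-1]

```text
time_s: 22.9
position: [0.4722, -0.0021, 0.0355]
tcp_rot: [0.0, 0.941, 0.339, 0.001]
contact_force: [0.6, -0.3, -0.3]
width: 0.0004
```

>>> servo_tool:
  increments:
    - [[0,0,0.1],[0,0,0],-1]
    - [[0,0,0.1],[0,0,0],-1]

```text
time_s: 23.1
position: [0.4724, -0.0025, 0.0344]
tcp_rot: [0.0, 0.941, 0.339, 0.0]
contact_force: [-0.4, 0.5, -0.2]
width: 0.0008
```

>>> servo_tool:
  increments:
    - [[0,0,0.1],[0,0,0],-1]
    - [[0,0,0.2],[0,0,0],-1]
    - [[0,0,0.2],[0,0,0],-1]

```text
time_s: 23.4
position: [0.4726, -0.0026, 0.034]
tcp_rot: [0.0, 0.941, 0.339, 0.001]
contact_force: [-4.3, 0.8, 8.2]
width: 0.0007
```

>>> servo_tool:
  increments:
    - [[0,0,-1],[0,0,0],-1]
    - [[0,0,-1.5],[0,0,0],-1]
    - [[-3,0,-1.5],[0,0,0],-1]
    - [[-5.9,0,-1.5],[0,0,0],-1]
    - [[-5.9,0,-1.5],[0,0,0],-1]
    - [[-5.9,0,-0.8],[0,0,0],-1]
    - [[-5.9,0,-0.3],[0,0,0],-1]
    - [[-5.9,0,-0.3],[0,0,0],-1]

```text
time_s: 24.2
position: [0.4269, -0.0395, 0.0356]
tcp_rot: [-0.0, 0.941, 0.339, -0.0]
contact_force: [0.6, -0.4, -0.1]
width: 0.0005
```

>>> servo_tool:
  increments:
    - [[0,0,0.1],[0,0,0],-1]
    - [[0,0,0.1],[0,0,0],-1]

```text
time_s: 24.4
position: [0.4271, -0.0392, 0.0343]
tcp_rot: [-0.0, 0.941, 0.339, -0.0]
contact_force: [-0.3, -0.3, -0.7]
width: 0.0007
```

>>> servo_tool:
  increments:
    - [[0,0,0.1],[0,0,0],-1]
    - [[0,0,0.2],[0,0,0],-1]
    - [[0,0,0.2],[0,0,0],-1]

```text
time_s: 24.7
position: [0.4273, -0.0392, 0.034]
tcp_rot: [-0.0, 0.941, 0.339, -0.0]
contact_force: [-4.3, 0.6, 8.1]
width: 0.0007
```

All corners are flush at 0.034. I'll retreat straight up, take a last look and hand in.

>>> servo_tool:
  increments:
    - [[0,0,-2],[0,0,0],-1]
    - [[0,0,-6],[0,0,0],-1]
    - [[0,0,-10],[0,0,0],-1]
    - [[0,0,-14],[0,0,0],-1]
    - [[0,0,-18],[0,0,0],-1]
    - [[0,0,-18],[0,0,0],-1]
    - [[0,0,-18],[0,0,0],-1]
    - [[0,0,-18],[0,0,0],-1]
    - [[0,0,-18],[0,0,0],-1]
    - [[0,0,-18],[0,0,0],-1]

```text
time_s: 25.7
position: [0.4268, -0.0391, 0.2126]
tcp_rot: [-0.001, 0.941, 0.339, -0.001]
contact_force: [0.9, 0.0, -1.1]
width: 0.0006
```

```bash
python3 -c "
from h import *
im=robot.capture('scene');s=robot.sense();print(s['position'],s['contact_force'],abs(s['qvel']).max())
cv2.imwrite('pics/end.png',im)"
```

```text
[ 0.4269278  -0.03913838  0.21283905] [-0.50933956 -0.78546884 -1.10731842] 0.00827368159974921
```

View pics/end.png

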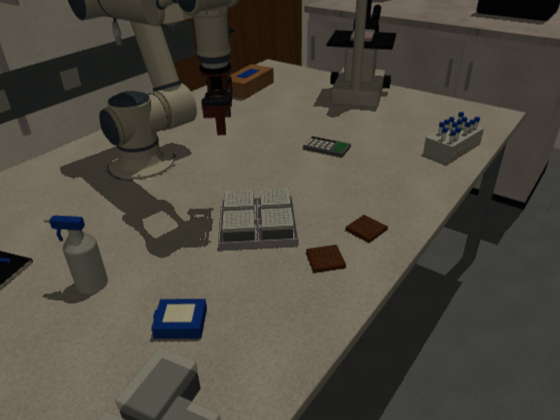

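The tray is at (258,217) with all four lids in place. The calculator (327,146), spray bottle (82,255) and slide box (180,318) haven't moved, and the gripper is well clear at (221,110).

```bash
python3 -c "
from workcell import robot
print(robot.job_done())"
```

```text
the job is handed in; nothing more can be done
None
```

The loose lid was the one nearest the robot. I pressed it down, and it now sits flush with the far and right lids I pressed. I handed the job in at about 26 s with the gripper clear of everything.

- **Finding it:** The far lid (two corners pressed) and the right lid (one corner) were firm, with contact at TCP height 0.0341 m. The near lid's far corner gave easily and stopped about 1.3 mm high. Its left corner held about 4 mm high, so the caught diagonal ran left to right.
- **Seating it:** I pressed the left and then the right caught corner over their lugs. Both gave at roughly 10–12 N and went home. The highest force I read was about 22 N upward on the wrist, or about 23 N in total.
- **Last checks:** The near lid's left, far and near corners were pressed again at 7–8 N. All three stopped at 0.0340–0.0341 m and did not give. The right corner ended its seating press at 0.0340 m. In the final picture the calculator, spray bottle and slide box had not moved.
- **What disagreed:** The fingertips made contact about 24 mm behind the TCP, not 14 mm ahead of it as specified (`robot.tip_reach` also says 14 mm). The pictures showed the same. I therefore used contact heights relative to the firm lids.
- **Not checked:** I never pressed the left lid, because the loose one had already been found.

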